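# Tip a billet into the sawing cradle and push it to the stop

### The arm

A 6-joint arm with a two-finger parallel gripper is mounted at the origin on the work surface. World frame = base frame: x ahead of the robot, y to its left, z up, the work surface at z = 0. Lengths are in m, angles in rad, forces in N, time in s.
With the tool pointing down it reaches from about 0.35 to 0.85 m from the base axis. Payload 8.1 kg.
Tool frame: the origin (TCP) lies at the centre of the arm's flange, where the gripper is bolted on; the fingertips stand 186 mm ahead of it and the grasp point (between the pads) lies 167 mm ahead of it (robot.grasp_offset is the distance from the TCP to the grasp point, in m); z points along the fingers, y is the line along which they close (so a half turn about z gives the same grasp; the last joint's range is limited). The gripper opens to 93 mm and grips with 3 to 60 N. Pads are 15 mm wide; open, the fingers measure 128 mm over their backs; the gripper's body (75 mm by 188 mm) begins 65 mm behind the grasp point.
Start: joints at [1.105, 0.13, 1.488, -0, 1.523, -0.085], TCP at [0.223, 0.557, 0.405] pointing down, gripper open.
Joint ranges: [-2.96, 2.96], [-0.89, 2.26], [0.02, 2.5], [-1.34, 4.48], [0, 2.73], [-2.66, 2.66]. Speed limits (rad/s): [2.39, 2.39, 2.79, 3.14, 3.14, 3.14].

### API

Orientations are given as a rotation vector (axis times angle).
In Python, from plant import robot gives the robot as it stands.
- The arm moves only by the tool drive_tool, never from a script. Its argument "moves" is one flat list of numbers, 7 for each row, row after row: the finger opening in mm, from 0 to 93, then the shift along the tool's x, y, z in mm, then the turn, a rotation vector about the tool's x, y, z in degrees. A call has 1 to 8 rows; each row shifts and turns the commanded pose from where the row before left it, along the tool's axes as they then stand; what a row does not reach is not made up. A row lasts 1/10 s, in which the tool goes at most 50 mm and 8.59 degrees, less where a joint would pass 70% of its speed; a pose out of reach is approached as far as the arm can. A call is refused whole if a number of a shift passes 50 or a number of a turn 8.59, either way. A call with a gripper value outside its range is refused whole. The fingers move at their own pace and stop on an object; "grip_force" is the grip in N (left out, the last holds). Time passes only in rows, so rows that do not move let the fingers close. It gives the time, the measured TCP pose, the force, the opening and the grip force at its end, in the units of the state.
- robot.read_state(): the state, without advancing time (a new reading comes with each control period).
- robot.read_camera(name): name is "scene" or "top" or "wrist"; returns a dict with "color" (384x512x3 uint8, red, green, blue), "depth" (384x512 float32, m along the optical axis (not along the pixel's ray), 0 where there is no reading), "mtx" (3x3 intrinsics, pixels), "R" (3x3) and "t" (3): a world point X has camera coordinates R X + t. Camera axes: x right, y down, z forward; pixel columns grow to the right and rows downward; lengths in m; the calibration is good to about 2 mm. The wrist camera is an equidistant fisheye: a pixel r from the principal point sees the ray r / f radians off the axis. A picture is of the moment at which its call begins.
- robot.close_job(): hands the job in; it is judged then, once.
The state is a dict: "t": time; "q": joint angles; "dq": joint speeds; "joint_torque": joint torques, N m; "tool_pos": TCP position; "orientation": TCP orientation; "force": force on the tool from outside, world axes, zero at the start; "wrist_torque": the same for the moment, N m; "opening": finger opening in m; "gripper_force": force on a finger pad.
Only numpy, scipy, OpenCV 4.12 (cv2) and the standard library are available. Lean on these libraries where they do the work, as an engineer would, in place of code of your own. Each camera call takes 0.05 s, during which the arm holds its last target. There are 200 camera calls.

### The job

The square wooden billet stands on end in the sawing cradle. Push it near its top so that it tips over towards the red stop and lies down flat in the channel, then push it along the channel until its end sits snug against the red stop. Only push: never pick the billet up, and leave the glue bottle, varnish jar, pot and hammer where they are.

Things in the scene. Friction and masses are not known exactly. Their poses are not given: they have to be found in the camera images.
- cradle: Fixed sawing cradle: straight channel along its y axis, 400 mm long, 88 wide; place and yaw (within 23 deg) vary. Origin: centre of its underside, on the bench (z = 0). Plywood floor, its upper face 15 mm above the origin; two pale side walls 14 mm thick, tops 37 mm above the bench, 60 mm clear between. Red stop block, 30 mm thick, channel-wide, top 55 mm above the bench, closes the +y end; -y end open.
- stop_face (a point): Centre of the channel-side face of the red stop, at (0, 170, 39) mm in the cradle's frame: the face that the billet's end must meet.
- billet: Loose pale spruce billet, 48 x 48 x 160 mm, 0.12 to 0.24 kg, upright on the channel floor, square with the channel, its axis 70 to 150 mm from the cradle's middle on the -y side. Origin: centre of the end it stands on; z axis along its length. Pushed slowly along the channel more than 100 mm above the channel floor it tips rather than slides, and falls by itself past about 17 degrees.
- billet_top (a point): Centre of the billet's upper end as it stands (on its axis, 160 mm from its origin). This end must finish against the red stop.
- billet_mid (a point): Centre of the billet, 80 mm from its origin along its axis. Lying flat in the channel the billet's upper face is 63 mm above the bench, 26 mm above the walls, so its end face can be pushed there; sliding it takes about 1 to 3 N.
- glue: White glue bottle with a yellow label and orange cap, 56 mm across, 150 mm tall, standing on the bench beyond the cradle. Origin: centre of its base. Leave alone.
- varnish: Amber glass varnish jar with a steel cap, 66 mm across, 85 mm tall, standing on the bench beyond the cradle. Origin: centre of its base. Leave alone.
- pot: Blue ceramic pot, 68 mm across, 90 mm tall, standing on the bench beyond the cradle. Origin: centre of its base. Leave alone.
- mallet: Hammer, 240 mm long, lying on the bench past the cradle's stop end. It lies across the cradle's line. Origin under its middle, x axis along it to the head. Leave alone.
Things that resemble listed ones, but are neither listed nor needed, are in the scene too. What is shaped like the billet but blue or green is not meant.

How it is judged:
On the way, in this order (a step that is already met when the one before it is completed fails the run):
1. the billet lies flat in the channel (angle between billet's own z axis and vertical between 1.5 and 1.64 rad and z of billet_mid in the frame of cradle between 0.033 and 0.046 m and x of billet_mid in the frame of cradle between -0.012 and 0.012 m), for 0.2 s.
2. the billet's former upper end is against the red stop (all of step 1 and y of billet_top in the frame of cradle between 0.165 and 0.175 m), for 0.2 s.
At the end, for the whole second after the job is handed in: The billet lies flat between the cradle's walls (within 4 degrees of level, within 12 mm of the channel's centre line), the end that was uppermost within 5 mm of the red stop's face, at rest; the bystanders are within 20 mm of where they stood (all of step 2 and linear speed of billet below 0.01 m/s and distance of each of glue, varnish, pot, mallet from where it was at the start of the episode below 0.02 m); the robot touches nothing.
It fails at once if the billet is lifted or carried (z of billet in the frame of cradle above 0.06 m or z of billet_top in the frame of cradle above 0.2 m or z of billet_mid in the frame of cradle above 0.113 m or (angle between billet's own z axis and vertical above 1.45 rad and z of billet_mid in the frame of cradle above 0.058 m)).
It fails at once if the glue bottle is pushed away or knocked over (distance of glue from where it was at the start of the episode above 0.02 m or angle between glue's own z axis and vertical above 0.3 rad).
It fails at once if the varnish jar is pushed away or knocked over (distance of varnish from where it was at the start of the episode above 0.02 m or angle between varnish's own z axis and vertical above 0.3 rad).
It fails at once if the pot is pushed away or knocked over (distance of pot from where it was at the start of the episode above 0.02 m or angle between pot's own z axis and vertical above 0.3 rad).
It fails at once if the hammer is pushed away or knocked over (distance of mallet from where it was at the start of the episode above 0.02 m or angle between mallet's own z axis and vertical above 0.3 rad).
It also fails if it takes over 43 s, if anything falls off the work surface, if the arm or the gripper's body presses on something with over 40 N, if the wrist force passes 120 N, or if a joint passes its speed limit or range.

## Working session

There is one attempt and no reset: what is moved stays moved. The work goes in short steps, Python scripts to look and compute and a tool call to move; the robot and the scene stay as the last step left them, time stands still between calls to the robot, and variables do not carry over. Pictures are saved under pics/ and viewed, at most 10 in all, crops included, and the job is handed in when it is done.

Besides the shell and the picture viewer there is one more tool, called after "Emit:" by a JSON object that holds its "fn" and its "kwargs". drive_tool: Moves the arm, as the interface text tells. Its arguments: {"type":"object","properties":{"moves":{"type":"array","items":{"type":"number"}},"grip_force":{"type":"number"}},"required":["moves"]}

```bash
mkdir -p pics; python3 - <<'E'
from plant import robot
import cv2,pickle,numpy as np
d={}
for n in("scene","top"):
    d[n]=robot.read_camera(n); 
pickle.dump(d,open("c0.pkl","wb"))
im=np.hstack([cv2.resize(d[n]["color"],(400,300)) for n in d])
cv2.imwrite("pics/top0.png",d["top"]["color"][:,:,::-1])
cv2.imwrite("pics/scene0.png",d["scene"]["color"][:,:,::-1])
s=robot.read_state();print(s["tool_pos"],s["orientation"],s["t"])
E
```

```text
[0.22290487 0.55684601 0.40378845] [-5.94488011e-01 -3.08442091e+00  2.47644342e-03] 0.1
```

View pics/top0.png

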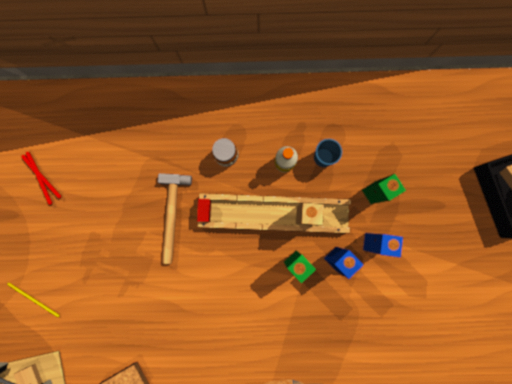

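View pics/scene0.png

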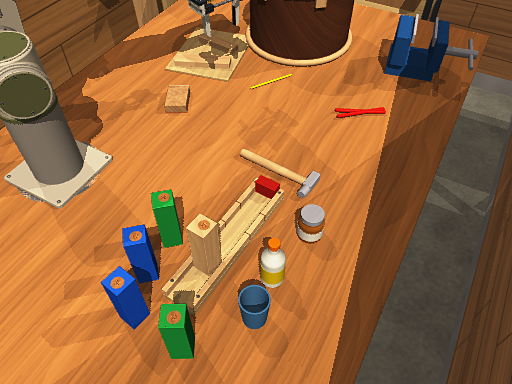

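Candidates: pale billet, top (312,213) in the top view, (204,240) in the scene view. Lookalikes are green at (300,268) and (385,190), and blue at (345,262) and (385,245). I choose the pale one in the cradle and check it in a crop while measuring.

```bash
cat > h.py <<'E'
import numpy as np,cv2
def plane(c,px,z):
    "cast pixels (N,2) onto world height z"
    px=np.atleast_2d(px).astype(float)
    r=np.c_[px,np.ones(len(px))]@np.linalg.inv(c["mtx"]).T@c["R"]
    o=-c["R"].T@c["t"]
    return o+r*((z-o[2])/r[:,2])[:,None]
def cloud(c):
    h,w=c["depth"].shape; u,v=np.meshgrid(np.arange(w),np.arange(h))
    r=np.dstack([u,v,np.ones((h,w))])@np.linalg.inv(c["mtx"]).T*c["depth"][...,None]
    return (r-c["t"])@c["R"]
E
python3 - <<'E'
import pickle,cv2,numpy as np
from h import *
d=pickle.load(open("c0.pkl","rb"));c=d["top"];im=c["color"];P=cloud(c)
print("cam",-c["R"].T@c["t"])
cv2.imwrite("pics/crop.png",cv2.resize(im[160:290,180:420],None,fx=3,fy=3,interpolation=cv2.INTER_CUBIC)[:,:,::-1])
hsv=cv2.cvtColor(im,cv2.COLOR_RGB2HSV)
box=np.zeros(im.shape[:2],bool);box[170:250,180:370]=1
Z=P[...,2]
red=box&((hsv[...,0]<6)|(hsv[...,0]>174))&(hsv[...,1]>180)&(hsv[...,2]>90)&(Z>.045)&(Z<.065)
tb=box&(Z>.165)&(Z<.185)&(np.arange(512)<345)
pale=box&(Z>.025)&(Z<.045)
for n,m,z in(("red",red,.055),("billet",tb,.175),("walls",pale,.037)):
    k,l,st,_=cv2.connectedComponentsWithStats(m.astype(np.uint8))
    if n!="walls": m=l==1+np.argmax(st[1:,4])
    px=np.argwhere(m)[:,::-1];w=plane(c,px,z)[:,:2]
    r=cv2.minAreaRect((w*1000).astype(np.float32))
    print(n,m.sum(),"med z",np.median(Z[m]),"px",px.mean(0),"mean",w.mean(0),r)
for n,(u,v) in dict(glue=(288,155),varn=(223,150),pot=(327,152),head=(174,180),gr1=(393,184),bl1=(395,245),bl2=(350,260),gr2=(300,266)).items(): print(n,P[v,u].round(3))
E
```

```text
cam [0.53131659 0.0499454  1.0919088 ]
red 259 med z 0.055906865689124105 px [203.45945946 209.93822394] mean [0.57091806 0.19802628] ((570.65478515625, 198.03900146484375), (30.89792251586914, 57.8249397277832), 85.45059204101562)
billet 439 med z 0.17584815986169694 px [312.45558087 214.03416856] mean [ 0.55137618 -0.06914081] ((551.492431640625, -69.2365493774414), (48.51764678955078, 47.85759353637695), 84.66261291503906)
walls 1777 med z 0.03777291971117552 px [274.90602138 212.4884637 ] mean [0.56078787 0.01202791] ((585.7962646484375, 13.31060791015625), (517.49267578125, 187.0481414794922), 79.61859130859375)
glue [ 0.694 -0.019  0.151]
varn [0.722 0.142 0.085]
pot [ 0.724 -0.136  0.007]
head [0.654 0.281 0.025]
gr1 [ 0.618 -0.262  0.159]
bl1 [ 0.476 -0.259  0.162]
bl2 [ 0.444 -0.154  0.16 ]
gr2 [ 0.433 -0.039  0.159]
```

View pics/crop.png

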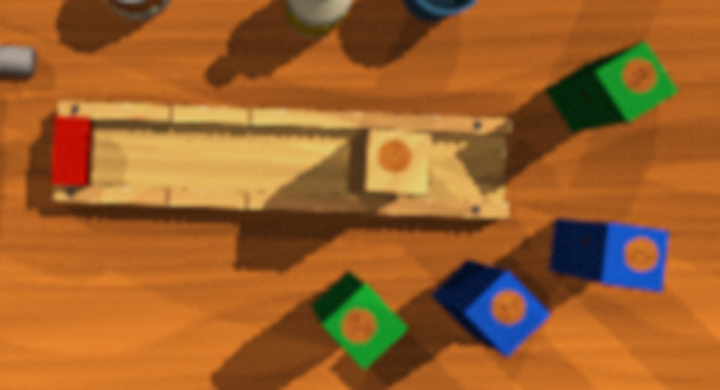

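The crop confirms it: the pale billet at crop (395,160) stands in the channel, with the red stop at (70,152) and no coloured block in the cradle. The channel direction is about 4.5° from +y towards +x, and the billet is at cradle y ≈ -83. I'll turn the tool -17.4° so its y lies along the channel, close the fingers and go behind the billet at travel height.

Emit:
{"fn": "drive_tool", "kwargs": {"moves": [0,0,0,0,0,0,-5.8,0,0,0,0,0,0,-5.8,0,0,0,0,0,0,-5.8,0,-20,-35,0,0,0,0,0,-20,-35,0,0,0,0,0,-20,-35,0,0,0,0,0,-20,-35,0,0,0,0,0,-20,-35,0,0,0,0], "grip_force": 20}}

```text
t: 0.9
tool_pos: [0.3094, 0.3733, 0.4043]
orientation: [-0.121, -3.139, 0.001]
force: [-0.2, 0.5, 0.4]
opening: 0.0338
gripper_force: 0.0
```

Emit:
{"fn": "drive_tool", "kwargs": {"moves": [0,-20,-35,0,0,0,0,0,-20,-35,0,0,0,0,0,-20,-35,0,0,0,0,0,-20,-35,0,0,0,0,0,-20,-35,0,0,0,0,0,-20,-35,0,0,0,0,0,-20,-35,0,0,0,0,0,-20,-35,0,0,0,0]}}

```text
t: 1.7
tool_pos: [0.4474, 0.0817, 0.4045]
orientation: [-0.121, -3.139, -0.0]
force: [0.4, 0.6, 0.2]
opening: 0.0002
gripper_force: 0.0
```

```bash
cat > st.py <<'E'
from plant import robot
import numpy as np
from scipy.spatial.transform import Rotation as R
s=robot.read_state();M=R.from_rotvec(s["orientation"]).as_matrix()
print("t",s["t"],"pos",np.round(s["tool_pos"],4),"yaw y",np.degrees(np.arctan2(M[0,1],M[1,1])).round(2),"z",M[:,2].round(3),"F",np.round(s["force"],1),"op",s["opening"])
for n,g in (("behind",(.546,-.135)),("stop",(.5697,.183)),("billet",(.5514,-.0691))):
    d=np.r_[g,s["tool_pos"][2]]-s["tool_pos"]; print(n,"tool mm",(M.T@d*1000).round(1))
E
python3 st.py
```

```text
t 1.7 pos [0.4474 0.0817 0.4045] yaw y 4.42 z [-0.  0. -1.] F [0.4 0.6 0.2] op 0.00016376790382776864
behind tool mm [-115.  -208.5   -0. ]
stop tool mm [-114.1  110.4   -0. ]
billet tool mm [-115.3 -142.4   -0. ]
```

Emit:
{"fn": "drive_tool", "kwargs": {"moves": [0,-19,-35,0,0,0,0,0,-19,-35,0,0,0,0,0,-19,-35,0,0,0,0,0,-19,-35,0,0,0,0,0,-19,-35,0,0,0,0,0,-10,-20,0,0,0,0,0,0,0,0,0,0,0]}}

```text
t: 2.4
tool_pos: [0.5372, -0.1217, 0.4039]
orientation: [-0.126, -3.138, 0.001]
force: [-0.7, 0.8, 1.3]
opening: 0.0006
gripper_force: 0.0
```

```bash
python3 st.py; python3 - <<'E'
from plant import robot
import cv2,numpy as np
a=robot.read_camera("scene")["color"][130:384,60:380]
cv2.imwrite("pics/b.png",cv2.resize(a,None,fx=2,fy=2)[:,:,::-1])
E
```

```text
t 2.4 pos [ 0.5372 -0.1217  0.4039] yaw y 4.6 z [-0.001 -0.    -1.   ] F [-0.7  0.8  1.3] op 0.0006409573704602644
behind tool mm [ -9.9 -12.5  -0. ]
stop tool mm [-8.000e+00  3.064e+02 -1.000e-01]
billet tool mm [-10.   53.6  -0. ]
```

View pics/b.png

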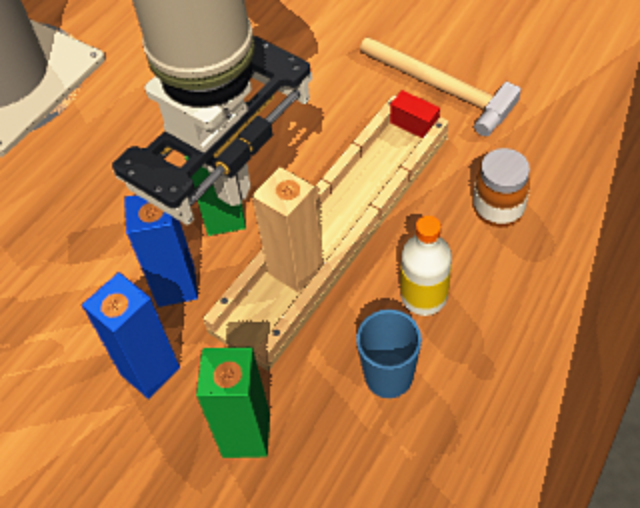

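The view shows the closed fingertips at about (240,190), behind and above the billet top at (288,188), clear of everything. Next I go down beside the face.

Emit:
{"fn": "drive_tool", "kwargs": {"moves": [0,-10,-15,0,0,0,0,0,0,0,25,0,0,0,0,0,0,25,0,0,0,0,0,0,23,0,0,0,0,0,0,0,0,0,0,0,0,0,0,0,0,0]}}

```text
t: 3.05
tool_pos: [0.5454, -0.1339, 0.3319]
orientation: [-0.12, -3.138, -0.001]
force: [0.0, 0.0, 0.1]
opening: 0.0002
gripper_force: 0.0
```

```bash
python3 st.py
```

```text
t 3.05 pos [ 0.5454 -0.1339  0.3319] yaw y 4.36 z [-0.001  0.001 -1.   ] F [0.  0.  0.1] op 0.00017944305043386525
behind tool mm [-0.7 -1.  -0. ]
stop tool mm [-1.000e-01  3.179e+02  1.000e-01]
billet tool mm [-1.1 65.1  0. ]
```

Emit:
{"fn": "drive_tool", "kwargs": {"moves": [0,0,6,0,0,0,0,0,0,6,0,0,0,0,0,0,5,0,0,0,0,0,0,4,0,0,0,0,0,0,4,0,0,0,0,0,0,4,0,0,0,0,0,0,4,0,0,0,0,0,0,4,0,0,0,0]}}

```text
t: 3.85
tool_pos: [0.5485, -0.0977, 0.3317]
orientation: [-0.121, -3.139, 0.0]
force: [0.7, -1.3, -0.1]
opening: 0.0006
gripper_force: 0.1
```

```bash
python3 st.py; python3 - <<'E'
from plant import robot
import cv2,numpy as np
a=robot.read_camera("scene")["color"][130:384,60:380]
cv2.imwrite("pics/c.png",cv2.resize(a,None,fx=2,fy=2)[:,:,::-1])
E
```

```text
t 3.85 pos [ 0.5485 -0.0977  0.3317] yaw y 4.42 z [-0. -0. -1.] F [ 0.7 -1.3 -0.1] op 0.0006231577696546411
behind tool mm [ -0.4 -37.4   0. ]
stop tool mm [  0.5 281.5  -0. ]
billet tool mm [-0.7 28.8 -0. ]
```

View pics/c.png

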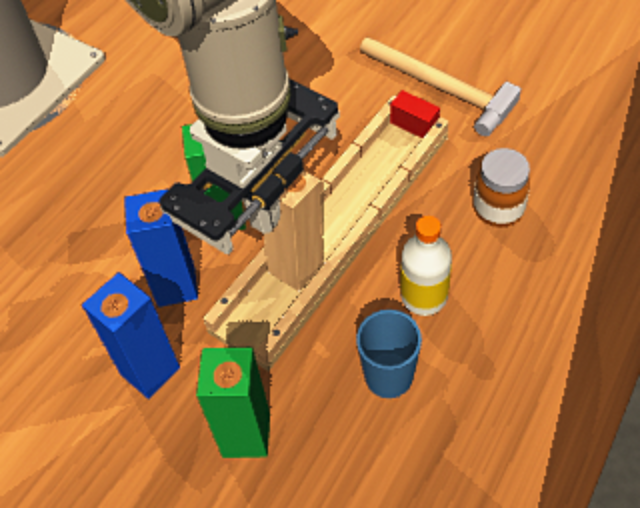

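The billet (295,225) leans slightly towards the stop and its base has not moved. I keep pushing.

Emit:
{"fn": "drive_tool", "kwargs": {"moves": [0,0,5,0,0,0,0,0,0,5,0,0,0,0,0,0,5,0,0,0,0,0,0,5,0,0,0,0,0,0,5,0,0,0,0,0,0,5,0,0,0,0,0,0,4,0,0,0,0,0,0,4,0,0,0,0]}}

```text
t: 4.7
tool_pos: [0.5514, -0.0597, 0.3317]
orientation: [-0.121, -3.139, -0.0]
force: [0.5, 0.4, 0.3]
opening: 0.0008
gripper_force: 0.0
```

Emit:
{"fn": "drive_tool", "kwargs": {"moves": [0,0,0,0,0,0,0,0,0,0,0,0,0,0,0,0,0,0,0,0,0,0,0,0,0,0,0,0,0,0,0,0,0,0,0]}}

```text
t: 5.2
tool_pos: [0.5514, -0.0603, 0.3317]
orientation: [-0.122, -3.139, 0.0]
force: [0.1, -0.7, 0.3]
opening: 0.0006
gripper_force: 0.0
```

```bash
python3 st.py; python3 - <<'E'
from plant import robot
import cv2,numpy as np
a=robot.read_camera("scene")["color"][130:384,60:380]
cv2.imwrite("pics/d.png",cv2.resize(a,None,fx=2,fy=2)[:,:,::-1])
E
```

```text
t 5.2 pos [ 0.5514 -0.0603  0.3317] yaw y 4.43 z [-0. -0. -1.] F [ 0.1 -0.7  0.3] op 0.0005771930042496086
behind tool mm [ -0.4 -74.9   0. ]
stop tool mm [  0.6 244.   -0. ]
billet tool mm [-0.7 -8.8  0. ]
```

View pics/d.png

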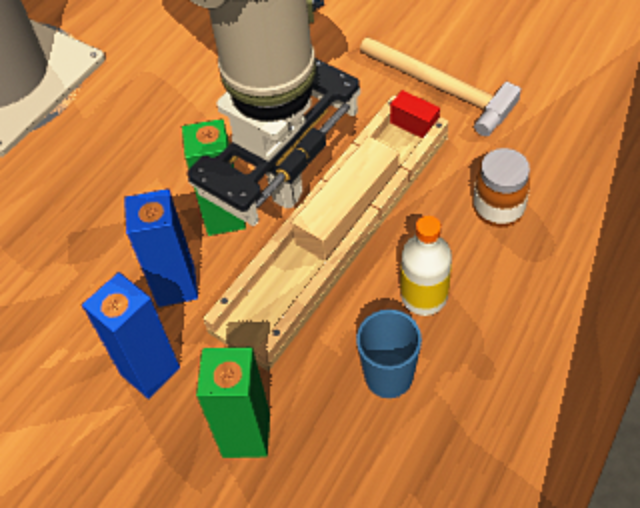

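The billet lies flat in the channel: near end at (312,245), far end at (390,150), with a gap to the red stop. I measure its ends.

```bash
cat > m.py <<'E'
from plant import robot
import numpy as np
from h import *
d=np.array([np.sin(np.radians(4.43)),np.cos(np.radians(4.43))]);n=np.array([d[1],-d[0]]);S=np.array([.5697,.183])
for c in ("scene","top"):
    c=robot.read_camera(c);P=cloud(c).reshape(-1,3);h=P[:,2]
    q=P[:,:2]-S;a=q@d*1000;l=q@n*1000
    m=(abs(h-.064)<.006)&(abs(l)<35)&(a>-260)&(a<5)
    if m.sum()<50: print("few",m.sum());continue
    a,l=a[m],l[m]
    print(m.sum(),"along",np.percentile(a,[0,1,50,99,100]).round(1),"lat",np.percentile(l,[1,50,99]).round(1),"ends lat",np.median(l[a<a.min()+30]).round(1),np.median(l[a>a.max()-30]).round(1),"z",np.median(h[m]))
E
python3 m.py
```

```text
1095 along [-226.7 -225.1 -151.   -67.1    4.2] lat [-17.9   7.1  30.2] ends lat 6.0 30.8 z 0.06333724724615825
732 along [-208.3 -205.5 -115.1    0.9    4.5] lat [-20.2   3.8  26.7] ends lat 7.5 0.5 z 0.06372738995625934
```

Emit:
{"fn": "drive_tool", "kwargs": {"moves": [0,0,-20,0,0,0,0,0,0,-20,0,0,0,0,0,0,0,0,0,0,0]}}

```text
t: 5.65
tool_pos: [0.5482, -0.1017, 0.3318]
orientation: [0.124, 3.139, -0.001]
force: [-0.3, -0.4, 0.8]
opening: 0.0004
gripper_force: 0.0
```

```bash
python3 st.py; python3 m.py
```

```text
t 5.65 pos [ 0.5482 -0.1017  0.3318] yaw y 4.52 z [ 0.    -0.001 -1.   ] F [-0.3 -0.4  0.8] op 0.0004238034983172928
behind tool mm [ -0.4 -33.4   0. ]
stop tool mm [ 1.000e+00  2.855e+02 -2.000e-01]
billet tool mm [-0.6 32.7 -0. ]
1089 along [-225.9 -224.5 -151.1  -67.4    0.7] lat [-18.    7.1  29.9] ends lat 6.1 -0.9 z 0.06329160779021528
1011 along [-205.7 -204.5 -135.1  -66.3    4.4] lat [-20.8   2.8  26.4] ends lat 1.1 -15.1 z 0.06379408597096686
```

The billet spans -226 to -67 mm relative to the stop face, so it must slide about 67 mm. I go down behind its end, tips at z ≈ 0.042.

Emit:
{"fn": "drive_tool", "kwargs": {"moves": [0,-3,0,25,0,0,0,0,0,0,30,0,0,0,0,0,0,25,0,0,0,0,0,0,15,0,0,0,0,0,0,9,0,0,0,0,0,0,0,0,0,0]}}

```text
t: 6.35
tool_pos: [0.551, -0.0998, 0.2268]
orientation: [-0.121, -3.138, -0.001]
force: [0.3, 0.3, -1.2]
opening: 0.0005
gripper_force: 0.0
```

Emit:
{"fn": "drive_tool", "kwargs": {"moves": [0,0,10,0,0,0,0,0,0,10,0,0,0,0,0,0,8,0,0,0,0,0,0,8,0,0,0,0,0,0,6,0,0,0,0,0,0,6,0,0,0,0,0,0,6,0,0,0,0,0,0,6,0,0,0,0]}}

```text
t: 7.15
tool_pos: [0.5561, -0.0402, 0.228]
orientation: [0.121, 3.139, -0.001]
force: [0.4, -1.8, 1.3]
opening: 0.0001
gripper_force: 1.2
```

```bash
python3 st.py; python3 m.py
```

```text
t 7.15 pos [ 0.5561 -0.0402  0.228 ] yaw y 4.43 z [ 0.001 -0.    -1.   ] F [ 0.4 -1.8  1.3] op 0.00013796040346845723
behind tool mm [  2.8 -95.3   0. ]
stop tool mm [ 3.700e+00  2.236e+02 -1.000e-01]
billet tool mm [  2.5 -29.2   0. ]
661 along [-240.8 -239.2 -126.7  -49.3    3.6] lat [-15.7  15.4  29.4] ends lat 13.1 10.1 z 0.06319548569537832
599 along [-167.3 -165.1  -89.9  -48.2    4.7] lat [-21.7   2.   25.5] ends lat 9.5 -22.9 z 0.06379002062376012
```

Pushing (gap ≈ 48 mm), force about 2 N.

Emit:
{"fn": "drive_tool", "kwargs": {"moves": [0,0,6,0,0,0,0,0,0,6,0,0,0,0,0,0,6,0,0,0,0,0,0,6,0,0,0,0,0,0,5,0,0,0,0,0,0,4,0,0,0,0,0,0,3,0,0,0,0,0,0,3,0,0,0,0]}}

```text
t: 8.05
tool_pos: [0.5589, -0.0012, 0.2277]
orientation: [-0.121, -3.139, -0.0]
force: [0.1, -0.7, 0.0]
opening: 0.0007
gripper_force: 0.5
```

```bash
python3 st.py; python3 m.py
```

```text
t 8.05 pos [ 0.5589 -0.0012  0.2277] yaw y 4.41 z [-0.  0. -1.] F [ 0.1 -0.7  0. ] op 0.0007267329299129929
behind tool mm [   2.6 -134.4   -0. ]
stop tool mm [  3.4 184.5   0. ]
billet tool mm [  2.3 -68.3  -0. ]
608 along [-201.3 -200.4  -89.5  -11.4    4.9] lat [-15.9  15.7  28.8] ends lat 12.8 9.8 z 0.06324371404112075
567 along [-144.4 -142.8  -48.9    1.5    4.9] lat [-22.1   1.2  25. ] ends lat 0.5 0.6 z 0.06400679156227171
```

Emit:
{"fn": "drive_tool", "kwargs": {"moves": [0,0,2,0,0,0,0,0,0,2,0,0,0,0,0,0,2,0,0,0,0,0,0,1,0,0,0,0,0,0,0,0,0,0,0]}}

```text
t: 8.65
tool_pos: [0.5595, 0.0057, 0.2277]
orientation: [-0.121, -3.139, -0.0]
force: [-0.2, -0.3, -1.1]
opening: 0.0002
gripper_force: 0.0
```

Emit:
{"fn": "drive_tool", "kwargs": {"moves": [0,0,1,0,0,0,0,0,0,1,0,0,0,0]}}

```text
t: 8.85
tool_pos: [0.5596, 0.0075, 0.2277]
orientation: [-0.121, -3.139, 0.0]
force: [0.6, -0.8, -0.4]
opening: 0.0007
gripper_force: 0.4
```

Emit:
{"fn": "drive_tool", "kwargs": {"moves": [0,0,1,0,0,0,0,0,0,1,0,0,0,0]}}

```text
t: 9.05
tool_pos: [0.5598, 0.0095, 0.2277]
orientation: [-0.121, -3.139, 0.0]
force: [0.2, -1.0, 0.2]
opening: 0.0007
gripper_force: 0.4
```

Emit:
{"fn": "drive_tool", "kwargs": {"moves": [0,0,1,0,0,0,0]}}

```text
t: 9.15
tool_pos: [0.56, 0.01, 0.2279]
orientation: [0.121, 3.139, -0.002]
force: [-0.2, -8.1, 1.1]
opening: 0.0005
gripper_force: 3.7
```

Contact with the stop (8 N). I back off, rise, and check.

Emit:
{"fn": "drive_tool", "kwargs": {"moves": [0,0,-5,0,0,0,0,0,0,-20,0,0,0,0,0,0,-20,0,0,0,0,0,0,0,-40,0,0,0,0,0,0,-40,0,0,0,0,0,0,-40,0,0,0,0,0,0,0,0,0,0]}}

```text
t: 9.85
tool_pos: [0.5583, -0.0348, 0.3551]
orientation: [0.121, 3.128, -0.001]
force: [1.8, -0.1, 0.1]
opening: 0.0008
gripper_force: 0.0
```

```bash
python3 st.py; python3 m.py; python3 - <<'E'
from plant import robot
import cv2,numpy as np
a=robot.read_camera("scene")["color"][130:384,60:380];b=robot.read_camera("top")["color"][130:290,150:410]
a=cv2.resize(a,(400,318));b=cv2.resize(b,(400,246));b=cv2.copyMakeBorder(b,0,72,0,0,0)
cv2.imwrite("pics/e.png",np.hstack([a,b])[:,:,::-1])
E
```

```text
t 9.85 pos [ 0.5583 -0.0348  0.3551] yaw y 4.42 z [ 0.011 -0.001 -1.   ] F [ 1.8 -0.1  0.1] op 0.000767844285432914
behind tool mm [   4.6 -100.8   -0. ]
stop tool mm [ 5.50e+00  2.18e+02 -1.00e-01]
billet tool mm [  4.3 -34.7  -0. ]
985 along [-160.7 -158.7  -86.    -1.6    3.1] lat [-18.9   6.1  28.7] ends lat 6.0 6.9 z 0.06336853938491559
886 along [-122.5 -121.3  -61.2   -0.8    5. ] lat [-21.9   1.4  25. ] ends lat 1.6 1.1 z 0.06383097259099263
```

View pics/e.png

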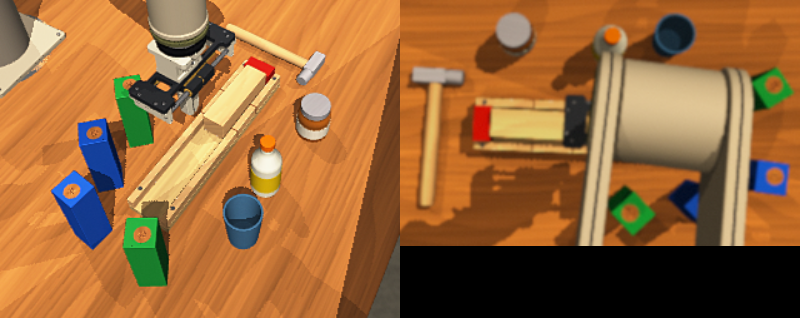

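The billet lies flat with its end touching the red stop at (255,75) in the left view and (490,124) in the right. The bystanders have not moved and the gripper is clear, so I hand in.

```bash
python3 -c "
from plant import robot
print(robot.close_job())"
```

```text
the job is handed in; nothing more can be done
None
```

The billet was tipped over and pushed along the channel; it lies flat with its former top end against the red stop (8 N at contact, end measured within about 2 mm), the bystanders looked unmoved in the last pictures, and the job was handed in at about 10 s (no verdict was returned).

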